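# Lock the die collar of a foil press and hold the press down

## Robot

A 6-joint arm with a two-finger parallel gripper is mounted at the origin on the work surface. World frame = base frame: x ahead of the robot, y to its left, z up, the work surface at z = 0. Lengths are in m, angles in rad, forces in N, time in s.
With the tool pointing down it reaches from about 0.275 to 0.75 m from the base axis. Payload 10.2 kg.
Tool frame: the origin (TCP) lies midway between the tips of the shut fingers; the grasp point (between the pads) lies 19 mm behind it (env.hold_point_z is the distance from the TCP to the grasp point, in m); z points along the fingers, y is the line along which they close (so a half turn about z gives the same grasp; the last joint's range is limited). The gripper opens to 85 mm and grips with 20 to 120 N. Pads are 22 mm wide; open, the fingers measure 114 mm over their backs; the gripper's body (76 mm by 85 mm) begins 54 mm behind the grasp point. The pads swing forward as they close: fully open they stand 13 mm farther back than shut.
Start: joints at [1.005, 0.313, 1.498, -0, 1.331, -0.223], TCP at [0.176, 0.494, 0.231] pointing down, gripper open.
Joint ranges: [-2.94, 2.94], [-0.97, 2.17], [0.19, 2.56], [-1.23, 4.37], [0.02, 3.11], [-2.88, 2.88]. Speed limits (rad/s): [2.39, 2.39, 3.01, 3.14, 3.14, 3.14].

## Interface

Orientations are given as a unit quaternion [x, y, z, w].
In Python, from bench import env, kinematics, monitor, eyes, job gives the robot as it stands. The module is installed in compiled form; this text tells all that it offers. Calls block until the motion is done:
- env.reach(position, orientation): joint-space move of the TCP to a pose.
- env.movel(position, velocity=0.15, frame=None, guard=None): straight line of the TCP; frame=None keeps the orientation; velocity is the mean speed in m/s. With guard (N) it stops when the force on the tool has changed by that much, and returns True; else False.
- env.set_joints(angles): joint-space move.
- env.release() and env.close_gripper(effort=None): open the fingers fully, or close them until they stop; effort is the grip in N (None keeps the last).
- env.hold(seconds).
- kinematics.ik(position, orientation): joint angles nearest the present ones, or None.
- monitor.sense(): the state.
- eyes.grab_frame(name): name is "scene" or "side" or "wrist"; returns a dict with "frame" (420x560x3 uint8, red, green, blue), "mtx" (3x3 intrinsics, pixels), "view" (4x4, takes a point from world to camera coordinates). Camera axes: x right, y down, z forward; pixel columns grow to the right and rows downward; lengths in m; the calibration is good to about 2 mm. A picture is of the moment at which its call begins. There is no depth.
A pose or a line that the arm cannot do raises env.MotionError and nothing moves.
- job.hand_in(): hands the job in; it is judged then, once.
The state is a dict: "clock": time; "joints": joint angles; "qvel": joint speeds; "joint_efforts": joint torques, N m; "position": TCP position; "ee_rot": TCP orientation; "contact_force": force on the tool from outside, world axes, zero at the start; "ft_torque": the same for the moment, N m; "finger_gap": opening from 0.0 (shut) to 1.0 (fully open); "gripper_force": force on a finger pad.
Only numpy, scipy, OpenCV 4.12 (cv2) and the standard library are available. Lean on these libraries where they do the work, as an engineer would, in place of code of your own. Each camera call takes 0.05 s, during which the arm holds its last target. There are 200 camera calls.

## Task

On the small blue foil press, first turn the brass lock collar by its upright orange pin until the pin stands over the green mark on the dial, leaving the black palm knob up meanwhile. Then press the palm knob straight down about 12 mm, so that the rim of the steel sleeve lies in the green band of the stem and the red band never goes below the rim, and keep it there: the program finishes while still holding the knob down, with the collar still on its mark. Leave the other things on the bench where they are.

Things in the scene. Friction and masses are not known exactly. Their poses are not given: they have to be found in the camera images.
- press: blue hand foil press, fixed; base 240 x 160 x 25 mm. Origin at bench height on the upright axis shared by ram, dial and collar; own -x is the front (green mark), +x the column (back 145 mm behind the axis, lower than the dial), z up. Place and yaw (to 0.4 rad either way) vary. Heights above the bench: aluminium dial, radius 85, top at 128 mm; brass collar ring, radius 47, 133 to 149 mm
- sleeve_rim (a point): centre of the upper rim of the fixed steel sleeve (radius 26 mm), on the press axis, 168 mm above the bench; the stem slides down into it
- lock_mark (a point): centre of the green mark, a radial stripe 9 mm wide on top of the dial (128 mm above the bench), 65 mm in front of the axis: the locked place of the pin. Black graduations run from it towards the open side
- pin_top (a point): centre of the top of the orange pin, an upright round rod 14 mm in diameter standing on the collar's arm 65 mm from the press axis; its top is 205 mm above the bench and it is bare over its upper 50 mm, so that it can be pinched or pushed from above. It goes round the press axis with the collar
- collar (a joint): turn of the collar about the press axis, rad, growing anticlockwise from above. At 1.40 the pin is over the green mark (within 0.12 is locked, 8 mm at the pin). It starts between 0 and 0.7: the pin stands to the press's left (+y) and comes round to the front. It stays where left (friction 0.15 N m, 2.5 N at the pin); no click or stop at the mark, end stop at 1.85
- knob_top (a point): centre of the flat top of the black palm knob, a disc 48 mm in diameter and 21 mm thick with rounded edges, on the press axis, 216 mm above the bench when the ram is up; sinks with the ram
- ram (a joint): downward travel of knob and ram, m: 0 up, 0.025 lower stop. Return spring: 3 N to start it, plus 0.5 N per mm (9 N at 12 mm). On the stem below the knob, from below upwards: 7 mm of white band show when up, then a green band 10 mm and a red band 10 mm: the sleeve's rim is in the green from 0.007 to 0.017, in the red beyond
- jar: closed jar of size (gilder's glue), 64 mm in diameter, 75 mm high, beside the press on its +y side, origin at the centre of its underside; leave alone
- brush: flat brush, 200 mm long, lying beside the press on its -y side, origin in the middle of its underside, along its x; leave alone
- die: spare brass die on an aluminium block, 34 x 50 x 20 mm, lying in front of the press, origin at the centre of its underside; leave alone
- brush_mug: blue mug of upright brushes, 80 mm in diameter, 190 mm high over all, origin at the centre of its underside; leave alone
- tape: yellow roll of tape lying flat, 84 mm in diameter, 24 mm high, origin at the centre of its underside; leave alone
- stapler: black and steel stapler, 130 x 34 x 54 mm, origin at the centre of its underside; leave alone

How it is judged:
By the outcome, as a careful person would: the job done as asked, in the order asked, and still so for the second after the job is handed in, while the arm keeps its last pose, push and grip.
It also fails if it takes over 43 s, if anything falls off the work surface, if the arm or the gripper's body presses on something with over 40 N, if the wrist force passes 120 N, or if a joint passes its speed limit or range.

## Working session

There is one attempt and no reset: what is moved stays moved. The work goes in short steps, each a Python script; the robot and the scene stay as the last script left them, time stands still between calls to the robot, and variables do not carry over. Pictures are saved under pics/ and viewed, at most 10 in all, crops included, and the job is handed in when it is done.

```bash
mkdir -p pics; python3 - <<'E'
from bench import env,monitor,eyes
import cv2,numpy as np
s=monitor.sense();print(s["clock"],s["ee_rot"],s["contact_force"])
for n in("scene","side"):
    f=eyes.grab_frame(n);cv2.imwrite(f"pics/{n}0.png",f["frame"][:,:,::-1]);np.savez(f"pics/{n}0.npz",**f)
    print(n,f["mtx"].tolist(),np.linalg.inv(f["view"]).round(3).tolist())
E
```

```text
0.0 [ 1.70556823e-01  9.85347621e-01 -6.08836855e-04 -2.55343140e-04] [-0.08564079  0.65716979  0.16798849]
scene [[454.5539661912271, 0.0, 284.71909564565027], [0.0, 454.5539661912271, 206.30417696105673], [0.0, 0.0, 1.0]] [[0.534, 0.726, -0.433, 1.112], [0.846, -0.458, 0.274, -0.394], [0.0, -0.512, -0.859, 1.326], [0.0, 0.0, 0.0, 1.0]]
side [[442.1499433548554, 0.0, 279.45560169240645], [0.0, 442.1499433548554, 216.9639028588578], [0.0, 0.0, 1.0]] [[-0.996, -0.041, 0.075, 0.416], [-0.085, 0.612, -0.787, 1.029], [-0.014, -0.79, -0.613, 0.942], [0.0, 0.0, 0.0, 1.0]]
```

View pics/scene0.png

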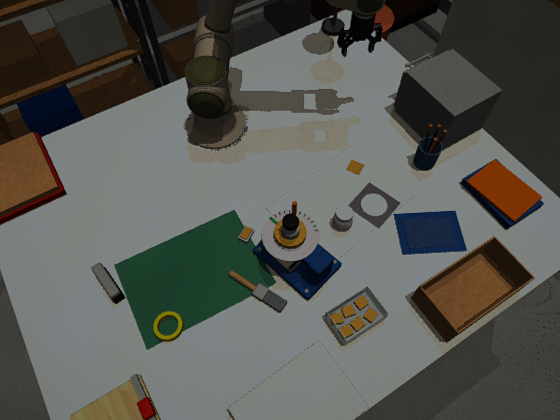

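View pics/side0.png

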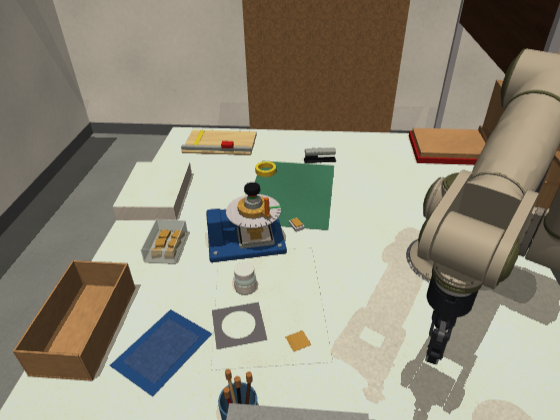

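The scene shows the knob near (291,222), the orange pin near (294,207) and the green mark near (275,219). In the side view the knob is near (252,188) and the pin near (266,205). Next I'll segment and triangulate them.

```bash
cat > h.py <<'E'
import numpy as np,cv2
def ray(f,p):
    K,T=f["mtx"],np.linalg.inv(f["view"])
    d=T[:3,:3]@np.linalg.solve(K,[p[0],p[1],1.]);return T[:3,3],d/np.linalg.norm(d)
def plane(f,p,z):
    c,d=ray(f,p);return c+d*(z-c[2])/d[2]
def proj(f,P):
    c=f["view"][:3,:3]@np.asarray(P)+f["view"][:3,3];p=f["mtx"]@c;return p[:2]/p[2]
def blobs(f,lo,hi,box,amin=4):
    x0,y0,x1,y1=box;h=cv2.cvtColor(f["frame"],cv2.COLOR_RGB2HSV)[y0:y1,x0:x1]
    m=cv2.inRange(h,lo,hi);n,L,S,C=cv2.connectedComponentsWithStats(m)
    return [(C[i]+[x0,y0],S[i,:5]+[x0,y0,0,0,0]) for i in range(1,n) if S[i,4]>=amin]
E
python3 - <<'E'
from h import *
B={"scene":(250,190,345,270),"side":(205,175,300,240)}
for n in B:
    f=dict(np.load(f"pics/{n}0.npz"));b=B[n]
    for c,lo,hi in(("orange",(3,190,110),(14,255,255)),("green",(40,70,60),(85,255,255)),("black",(0,0,0),(180,255,45))):
        for C,S in blobs(f,lo,hi,b):print(n,c,C.round(1),S)
    x0,y0,x1,y1=b;cv2.imwrite(f"pics/{n}0c.png",cv2.resize(f["frame"][y0:y1,x0:x1,::-1],None,fx=7,fy=7,interpolation=cv2.INTER_CUBIC))
a,b=[cv2.imread(f"pics/{n}0c.png") for n in B]
h=min(a.shape[0],b.shape[0]);v=np.hstack([a[:h],b[:h]]);cv2.imwrite("pics/both.png",cv2.resize(v,(800,int(h*800/v.shape[1]))))
E
```

```text
scene orange [294.  202.5] [293 201   3   4   8]
scene green [272.8 219.9] [269 217   9   7  27]
scene green [252.7 258.2] [250 239   9  31 153]
scene black [289.8 224.6] [281 205  18  35 377]
scene black [338.4 218.3] [335 214   8   8  15]
scene black [334.1 223.3] [333 220   4   8  17]
scene black [286.2 244.3] [274 237  30  12  56]
scene black [276.9 260.9] [252 240  61  30 607]
scene black [329.2 266. ] [324 260  10  10  42]
scene black [338.  267.4] [336 265   5   5   8]
side orange [266.  205.9] [264 198   5  17  54]
side green [282.6 194.4] [ 255  175   45   52 1419]
side green [251.8 197.6] [248 197   9   2  12]
side black [252.  188.7] [245 183  15  13 160]
side black [270.1 231.6] [268 225   5  15  19]
side black [239.5 233.2] [238 227   4  13  22]
side black [223. 233.] [223 231   1   5   5]
```

View pics/both.png

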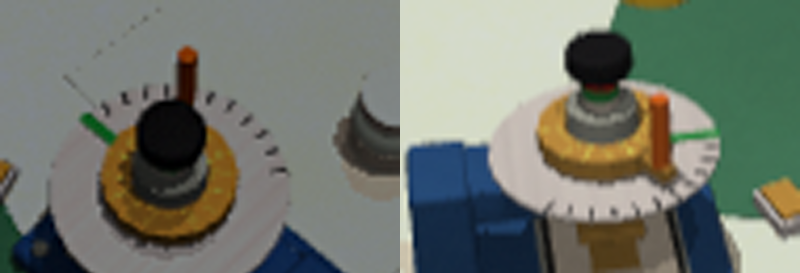

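The crops show the pin top at scene (294.4,202.8) / side (266.3,198.3), the knob top at (290.6,220.5) / (252.3,186), and the mark at scene (273,220). The pin stands left of the mark, and the ram is up.

```bash
python3 - <<'E'
from h import *
f,g=[dict(np.load(f"pics/{n}0.npz")) for n in("scene","side")]
k1,k2=plane(f,(290.6,220.5),.216),plane(g,(252.3,186),.216)
p1,p2=plane(f,(294.4,202.8),.205),plane(g,(266.3,198.3),.205)
m=plane(f,(272.9,220),.128); 
print("knob",k1,k2,"pin",p1,p2,"mark",m)
k=(k1+k2)/2;p=(p1+p2)/2
a=lambda v:np.arctan2(v[1],v[0])
print("r pin",np.hypot(*(p-k)[:2]),"r mark",np.hypot(*(m-k)[:2]),"ang pin",a(p-k),"mark",a(m-k),"turn",(a(m-k)-a(p-k))%6.283,"yaw",a(k-m))
E
```

```text
knob [ 0.60073221 -0.0509144   0.216     ] [ 0.59771152 -0.04646207  0.216     ] pin [ 0.55237414 -0.00678435  0.205     ] [ 0.5517165 -0.0022607  0.205    ] mark [ 0.53025273 -0.06791811  0.128     ]
r pin 0.06462380478218656 r mark 0.07159979099689623 ang pin 2.389144737183547 mark -2.8696797640882337 turn 1.0241754987282201 yaw 0.27191288950155973
```

```bash
cat >> h.py <<'E'
def quat(th):  # tool down, tool y along world angle th
    from scipy.spatial.transform import Rotation as R
    y=np.array([np.cos(th),np.sin(th),0]);z=np.array([0,0,-1.]);return R.from_matrix(np.c_[np.cross(y,z),y,z]).as_quat()
E
python3 - <<'E'
from h import *
from bench import env,monitor,eyes,kinematics
A=np.array([.599,-.0485]);a0=2.389
print(plane(dict(np.load("pics/scene0.npz")),(427,165),0))
P=A+.065*np.array([np.cos(a0),np.sin(a0)])
p=monitor.sense()["position"];env.movel([p[0],p[1],.40],velocity=.3)
for s in(-1,1):
    print(s,[np.round(kinematics.ik([*(A+.065*np.array([np.cos(a),np.sin(a)])),.186],quat(a+s*np.pi/2)),2) for a in(a0,a0+1.03)])
print(kinematics.ik([*P,.32],quat(a0-np.pi/2)))
s=min((-1,1),key=lambda s:abs(kinematics.ik([*P,.186],quat(a0+s*np.pi/2))[5])+abs(kinematics.ik([*P,.186],quat(a0+1.03+s*np.pi/2))[5]))
print(s);env.reach([*P,.32],quat(a0+s*np.pi/2))
for n in("wrist","side"):
    f=eyes.grab_frame(n);cv2.imwrite(f"pics/{n}1.png",f["frame"][:,:,::-1]);np.savez(f"pics/{n}1.npz",**f)
print(monitor.sense()["clock"],monitor.sense()["contact_force"])
E
```

```text
[0.57061746 0.55288869 0.        ]
-1 [array([-0.22,  0.41,  1.48, -0.  ,  1.25, -1.04]), array([-0.34,  0.39,  1.52, -0.  ,  1.24, -2.19])]
1 [array([-0.22,  0.41,  1.48, -0.  ,  1.25,  2.1 ]), array([-0.34,  0.39,  1.52, -0.  ,  1.24,  0.95])]
[-2.19826625e-01  3.29235364e-01  1.24741579e+00 -4.44089210e-16
  1.56494150e+00 -1.03803030e+00]
-1
3.1583 [ 0.85091889 -0.29643419 -0.00980672]
```

View pics/wrist1.png

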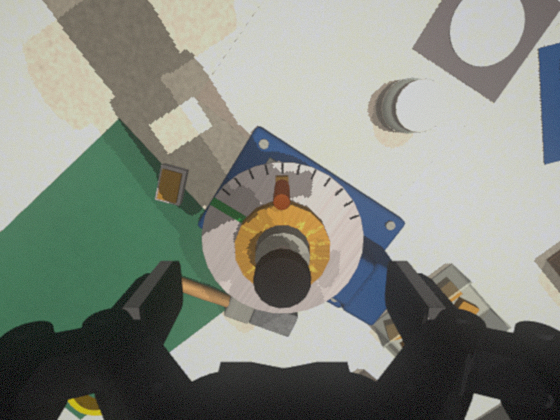

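The wrist view shows the pin top at about (283,201), the knob top at about (281,281) and the green stripe from (211,200) to (243,217).

```bash
python3 - <<'E'
from h import *
f=dict(np.load("pics/wrist1.npz"))
for C,S in blobs(f,(3,160,60),(14,255,255),(260,170,310,215)):print("o",C.round(1),S)
for C,S in blobs(f,(45,70,40),(85,255,255),(206,190,250,225)):print("g",C.round(1),S)
for C,S in blobs(f,(0,0,0),(180,255,50),(245,235,320,315),100):print("k",C.round(1),S)
h=cv2.cvtColor(f["frame"],cv2.COLOR_RGB2HSV);m=cv2.inRange(h[205:345,190:375],(0,0,0),(180,255,255))
k=plane(f,(281,281),.216);p=plane(f,(283,201),.205);mk=[plane(f,q,.128) for q in((211,200),(243,217))]
a=lambda v:np.arctan2(v[1],v[0])
print(k,p,mk,a(mk[1]-mk[0]))
for A in(k[:2],np.array([.599,-.0485])):
    m=(mk[0]+mk[1])[:2]/2;v=p[:2]-A;w=m-A;print(A,np.hypot(*v),a(v),np.hypot(*w),a(w)%6.2832,(a(w)-a(v))%6.2832)
E
```

```text
o [281.1 201.5] [273 194  17  16 208]
g [227.2 209.7] [210 197  36  26 288]
[ 0.59703595 -0.0485384   0.216     ] [ 0.55179445 -0.00405586  0.205     ] [array([ 0.51631112, -0.07092967,  0.128     ]), array([ 0.55127005, -0.06000681,  0.128     ])] 0.3028377421322661
[ 0.59703595 -0.0485384 ] 0.06344674355732549 2.3646531322804125 0.06547210308384825 3.403160231922516 1.0385070996421035
[ 0.599  -0.0485] 0.06483552032694773 2.386315427075054 0.06738092614545795 3.3961734804416848 1.0098580533666306
```

```bash
python3 - <<'E'
from h import *
from bench import env,monitor,eyes
A=np.array([.5985,-.0485]);a0,a1=2.378,3.40;r=.065
P=lambda a,z:[*(A+r*np.array([np.cos(a),np.sin(a)])),z]
Q=lambda a:quat(a-np.pi/2)
print(env.movel(P(a0,.172),velocity=.12,frame=Q(a0),guard=8))
env.close_gripper(20)
s=monitor.sense();print(s["clock"],s["finger_gap"],s["gripper_force"],s["contact_force"].round(1))
mx=0
for a in np.linspace(a0,a1,11)[1:]:
    env.movel(P(a,.172),velocity=.05,frame=Q(a));mx=max(mx,np.linalg.norm(monitor.sense()["contact_force"]))
s=monitor.sense();print(s["clock"],s["finger_gap"],s["position"],s["contact_force"].round(1),mx)
env.hold(.2);env.release();env.movel(P(a1,.30),velocity=.2)
for n in("wrist","side"):
    f=eyes.grab_frame(n);cv2.imwrite(f"pics/{n}2.png",f["frame"][:,:,::-1]);np.savez(f"pics/{n}2.npz",**f)
f=dict(np.load("pics/wrist2.npz"))
for C,S in blobs(f,(3,160,60),(14,255,255),(180,100,400,330),60):print("o",C.round(1),S,plane(f,C,.205))
print(monitor.sense()["clock"])
E
```

```text
False
5.1917 0.15548971305854645 21.11358404159546 [-1.8 -0.4  1.3]
8.025 0.1567500209902135 [ 0.53498366 -0.06560586  0.17205003] [-8.8 -3.1  5.5] 10.834552991474137
o [283.4 209.5] [275 201  17  17 175] [ 0.53638521 -0.06492813  0.205     ]
9.8083
```

View pics/wrist2.png

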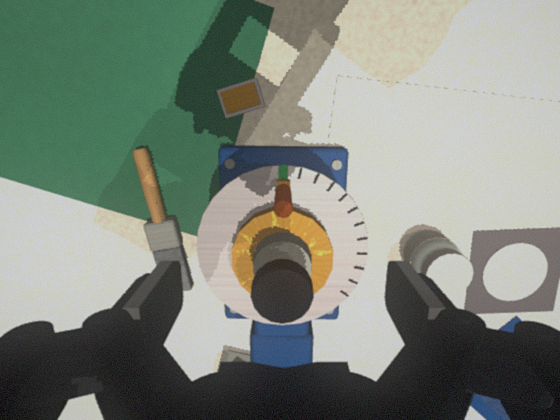

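The pin top (284,209) now stands over the green stripe, whose outer end shows at (283,172); the knob top is at (282,291). I'll check the angles in numbers.

```bash
python3 - <<'E'
from h import *
f=dict(np.load("pics/wrist2.npz"))
for C,S in blobs(f,(45,70,40),(85,255,255),(265,160,300,190)):print("g",C.round(1),S,plane(f,C,.128));m=plane(f,C,.128)[:2]
A=np.array([.5985,-.0485]);k=plane(f,(281.5,292),.216)[:2];print(k)
h=cv2.cvtColor(f["frame"],cv2.COLOR_RGB2HSV)
y,x=np.nonzero(cv2.inRange(h[198:222,268:300],(0,120,60),(15,255,255)))
p=plane(f,(284,209),.205)[:2]
b=[plane(f,q,.025)[:2] for q in((230,164),(337,165))]
a=lambda v:np.arctan2(v[1],v[0])%6.2832
print("bolts edge dir -> front", a(b[1]-b[0])+np.pi/2, np.hypot(*(b[1]-b[0])),"bolt mid",a(sum(b)/2-(A+k)/2))
for c in(A,k):print("mark",a(m-c),"pin",a(p-c),np.hypot(*(p-c)),np.hypot(*(m-c)))
E
```

```text
g [282.9 171.4] [279 165   9  14 122] [ 0.52279899 -0.06889192  0.128     ]
[ 0.59506757 -0.05089452]
bolts edge dir -> front 3.3901737858227543 0.1310186880704415 bolt mid 3.3824525628325497
mark 3.4047361274789285 pin 3.393336400754513 0.06463441037889363 0.07839944707406782
mark 3.3856775738638545 pin 3.3692261835666377 0.060731387499891966 0.07447586357568309
```

```bash
python3 - <<'E'
from h import *
from bench import env,monitor,eyes
A=[.5978,-.049]
env.close_gripper(40);env.movel([*A,.28],velocity=.15);env.movel([*A,.225],velocity=.08)
s=monitor.sense();print(s["clock"],s["contact_force"],s["finger_gap"])
print(env.movel([*A,.210],velocity=.015,guard=2.5));s=monitor.sense();print(s["position"],s["contact_force"])
for z in(.212,.208,.204):
    if z<s["position"][2]: env.movel([*A,z],velocity=.015);t=monitor.sense();print(t["position"][2],t["contact_force"].round(2))
env.hold(.3)
for n in("side","scene"):
    f=eyes.grab_frame(n);np.savez(f"pics/{n}3.npz",**f)
    x0,y0,x1,y1=(205,165,300,240) if n=="side" else (250,180,345,255)
    cv2.imwrite(f"pics/{n}3.png",cv2.resize(f["frame"][y0:y1,x0:x1,::-1],None,fx=4.2,fy=4.2,interpolation=cv2.INTER_CUBIC))
cv2.imwrite("pics/p3.png",np.hstack([cv2.imread(f"pics/{n}3.png") for n in("side","scene")]))
print(monitor.sense()["clock"],monitor.sense()["contact_force"])
E
```

```text
12.0167 [-0.1012853   0.62606853  0.77692116] 0.0022930864138822494
True
[ 0.59778072 -0.04899002  0.21497361] [ 0.03266282 -0.37004829  3.47793382]
0.21210852623566734 [-1.61 -1.15  4.96]
0.20835751038215883 [-2.81  0.69  7.18]
0.20469417224771563 [-2.06  0.69  9.14]
14.2667 [-2.91932844  0.27079661  9.00719524]
```

View pics/p3.png

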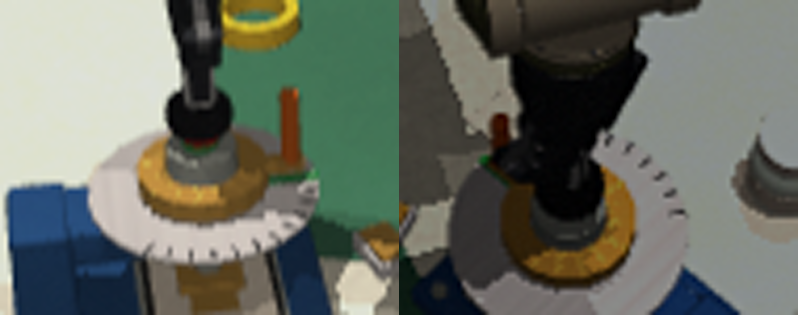

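The knob is down about 11–12 mm at roughly 9 N. Just under the red band, at about (200,140), a green sliver meets the rim. The pin at (290,160) stands over the green stripe. That is the state asked for, so I'm handing in.

```bash
python3 -c "
from bench import job,monitor
print(monitor.sense()['position'],monitor.sense()['clock']);print(job.hand_in())"
```

```text
[ 0.59781004 -0.04899735  0.20472487] 14.2667
the job is handed in; nothing more can be done
None
```

I handed the job in at 14.3 s: the collar pin is over the green mark (measured within about 0.02 rad), and the arm is still holding the knob down about 11.5 mm, in the green band.

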